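# Stand the fallen paint tins back up in the storage tray

## Robot

A 6-joint arm with a two-finger parallel gripper is mounted at the origin on the work surface; the furniture and walls round the work are solid. World frame = base frame: x ahead of the robot, y to its left, z up, the work surface at z = 0. Lengths are in m, angles in rad, forces in N, time in s.
With the tool pointing down it reaches from about 0.325 to 0.9 m from the base axis. Payload 6.1 kg.
Tool frame: the origin (TCP) lies midway between the tips of the shut fingers; the grasp point (between the pads) lies 19 mm behind it; x points along the fingers, y is the direction in which the jaws open and shut, and the axes are right-handed (so a half turn about x gives the same grasp; the last joint's range is limited). The gripper opens to 85 mm and grips with 20 to 120 N. Pads are 22 mm wide; open, the fingers measure 114 mm over their backs; the gripper's body (76 mm by 85 mm) begins 54 mm behind the grasp point. The pads swing forward as they close: fully open they stand 13 mm farther back than shut.
Start: joints at [1.056, 0.22, 1.526, -0, 1.395, -0.126], TCP at [0.237, 0.578, 0.231] pointing down, gripper open.
Joint ranges: [-2.98, 2.98], [-0.91, 2.08], [0.09, 2.57], [-1.24, 4.39], [0.2, 2.65], [-2.68, 2.68]. Speed limits (rad/s): [2.57, 2.57, 3.01, 3.14, 3.14, 3.14].

## Interface

Orientations are given as [roll, pitch, yaw] about the fixed x, y, z axes, in that order (R = Rz(yaw) Ry(pitch) Rx(roll)).
In Python, from plant import movep, move_l, set_joints, gripper_to, hold, inverse_kinematics, observe, get_image, get_calibration, Unreachable, job_done gives the robot as it stands. Calls block until the motion is done:
- movep(position, orientation): joint-space move of the TCP to a pose.
- move_l(position, feed=0.15, rotation=None, max_force=None): straight line of the TCP; rotation=None keeps the orientation; feed is the mean speed in m/s. With max_force (N) it stops when the force on the tool has changed by that much, and returns True; else False.
- set_joints(angles): joint-space move.
- gripper_to(opening, f_grip=None): finger opening in m; f_grip is the grip in N (None keeps the last); returns when the fingers have stopped.
- hold(seconds).
- inverse_kinematics(position, orientation): joint angles nearest the present ones, or None.
- observe(): the state.
- get_image(name): name is "scene" or "top" or "wrist"; returns (picture, depth): 400x640x3 uint8, red, green, blue; 400x640 float32, m along the optical axis (not along the pixel's ray), 0 where there is no reading.
- get_calibration(name): a dict with "intrinsics" (3x3 intrinsics, pixels), "world_from_camera" (4x4, takes a point from camera to world coordinates). Camera axes: x right, y down, z forward; pixel columns grow to the right and rows downward; lengths in m; the calibration is good to about 2 mm. A picture is of the moment at which its call begins: read the wrist's pose just before it. get_calibration takes no time and is no camera call; for the wrist camera it gives the pose at the moment of the call.
A pose or a line that the arm cannot do raises Unreachable and nothing moves.
- job_done(): hands the job in, once; it reports no verdict.
The state is a dict: "time_s": time; "q": joint angles; "joint_velocities": joint speeds; "joint_torque": joint torques, N m; "eef_pos": TCP position; "tcp_rot": TCP orientation; "ft_force": force on the tool from outside, world axes, zero at the start; "torque": the same for the moment, N m; "opening": finger opening in m.
Only numpy, scipy, OpenCV 4.12 (cv2) and the standard library are available. Lean on these libraries where they do the work, as an engineer would, in place of code of your own. Each camera call takes 0.05 s, during which the arm holds its last target.

## Task

Two paint tins have fallen forward out of the row in the green storage tray; they are too wide to grip comfortably, so tip each one back up by pushing, without lifting it off the tray, until it stands upright on its base, lid up, in its own gap between its standing neighbours. The spray can that stands in front of one of them is in the way: set it aside, and at the end stand it back upright on the spot where it stood. Never knock over the jars, the oil can or the spray can, and leave the jars, the oil can and the pipe ring where they are.

Things in the scene. Friction and masses are not known exactly. Their poses are not given: they have to be found in the camera images.
- tray: Fixed green steel tray on four short feet, open in front; origin on the bench under it; +x to its backboard (away from the robot), +y left along the row, z up. Flat black rubber floor, its top 52 mm above the bench, x -235 to +116, y +-275 mm; backboard face at x +116, 60 mm above the floor; end walls 40 mm high behind x -32. The rubber grips: a tin pushed near the top of its lid tips up, not slides.
- row_middle (a point): Point on the tray's floor, at tray x +30, y 0, axes as the tray's. The row has five places, at about tray y -210, -105, 0, +105, +210 mm: jars and oil can stand at -210, 0 and +210 in any order, the fallen tins belong at -105 and +105, either way round; each lies in front of its own place.
- big_tin_centre (a point): Centre of the bigger fallen paint tin, a closed cylinder of 102 diameter x 118 mm, about 0.8 kg, black and cream sides, grey lid. z runs from base to lid. It lies on the tray floor, lid to the robot, base about at tray x 0, turned up to 9 degrees from tray -x. Standing in the tray, its centre is 111 mm above the bench.
- small_tin_centre (a point): Centre of the smaller fallen paint tin, a closed cylinder of 77 diameter x 75 mm, about 0.27 kg, white and red sides, grey lid. z runs from base to lid. It lies like the bigger one, base about at tray x -20 mm. Standing in the tray, its centre is 89.5 mm above the bench.
- tall_jar_centre (a point): Centre of a standing glass jar with a yellow lid, 70 diameter x 111 mm high; z up. Stays where it is
- short_jar_centre (a point): Centre of a standing glass jar with a yellow lid, 70 diameter x 91 mm high; z up. Stays where it is
- oil_can_centre (a point): Centre of the body of a standing dark green oil can, body 66 diameter x 85 mm high, with a thin spout that rises to 172 mm and leans over the backboard; z up. Stays where it is
- spray_can_centre (a point): Centre, half-way up, of a standing spray can with a yellow cap, 64 diameter x 225 mm high, the cap (62 diameter) being the top 40 mm; about 0.28 kg; z up. It stands on the tray floor just in front of one of the fallen tins, too close for a gripper to get in between. Can be gripped by the cap from above
- pipe_ring_centre (a point): Centre of a brown steel ring of pipe lying flat on the tray floor in front of the other fallen tin, 60 diameter x 22 mm high. Stays where it is; work can go on above it
There are look-alikes about, which are no part of the job. Leave any blue look-alike of the part that bears small_tin_centre alone.

How it is judged:
On the way:
1. the spray can is set aside (distance of spray_can_centre from where it was at the start of the episode above 0.05 m), for 0.2 s.
At the end, for the whole second after the job is handed in: Both tins stand lid up (within 0.12 rad) on the tray floor; centres in the tray's frame: x -20 (small tin -30) to +100 mm, within 160 mm of where it lay. Jars, oil can and spray can upright within 0.12 rad; they and the pipe ring within 30 mm of where they stood (angle between each of big_tin_centre, small_tin_centre, tall_jar_centre, short_jar_centre, oil_can_centre, spray_can_centre's own z axis and vertical below 0.12 rad and z of big_tin_centre in the frame of tray between 0.103 and 0.119 m and z of small_tin_centre in the frame of tray between 0.082 and 0.097 m and x of big_tin_centre in the frame of tray between -0.02 and 0.1 m and x of small_tin_centre in the frame of tray between -0.03 and 0.1 m and distance of each of big_tin_centre, small_tin_centre from where it was at the start of the episode below 0.16 m and distance of each of tall_jar_centre, short_jar_centre, oil_can_centre, spray_can_centre, pipe_ring_centre from where it was at the start of the episode below 0.03 m); the robot touches nothing.
It fails at once if a jar, the oil can or the spray can is knocked over (angle between any of tall_jar_centre, short_jar_centre, oil_can_centre, spray_can_centre's own z axis and vertical above 0.6 rad).
It fails at once if a tin is lifted off the tray (z of big_tin_centre in the frame of tray above 0.17 m or z of small_tin_centre in the frame of tray above 0.145 m).
It also fails if it takes over 67 s, if anything falls off the work surface, if the arm or the gripper's body presses on something with over 40 N, if the wrist force passes 120 N, or if a joint passes its speed limit or range.

## Working session

There is one attempt and no reset: what is moved stays moved. The work goes in short steps, each a Python script; the robot and the scene stay as the last script left them, time stands still between calls to the robot, and variables do not carry over. Pictures are saved under pics/ and viewed, and the job is handed in when it is done.

```bash
ls; mkdir -p pics
python3 - <<'E'
from plant import *
import cv2, numpy as np
for n in ("scene","top","wrist"):
    im,d=get_image(n); cv2.imwrite(f"pics/a_{n}.png",im[:,:,::-1]); np.save(f"a_{n}.npy",d); np.savez(f"a_{n}_cal.npz",**get_calibration(n))
    c=get_calibration(n); print(n,np.round(c["intrinsics"],1).tolist(),np.round(c["world_from_camera"],3).tolist(), (d>0).mean())
o=observe(); print(o["time_s"],o["eef_pos"],o["tcp_rot"])
E
```

```text
pics
scene [[448.5, 0.0, 325.4], [0.0, 448.5, 199.1], [0.0, 0.0, 1.0]] [[0.482, -0.415, 0.772, -0.454], [-0.876, -0.231, 0.423, -0.546], [0.002, -0.88, -0.475, 0.694], [0.0, 0.0, 0.0, 1.0]] 0.99584765625
top [[462.4, 0.0, 313.9], [0.0, 462.4, 203.6], [0.0, 0.0, 1.0]] [[0.004, -0.988, 0.151, 0.318], [-1.0, -0.004, 0.001, -0.034], [0.0, -0.151, -0.989, 1.44], [0.0, 0.0, 0.0, 1.0]] 0.996140625
wrist [[307.7, 0.0, 316.7], [0.0, 307.7, 200.5], [0.0, 0.0, 1.0]] [[0.38, 0.889, 0.256, 0.172], [0.925, -0.365, -0.106, 0.606], [-0.001, 0.277, -0.961, 0.373], [0.0, 0.0, 0.0, 1.0]] 0.99597265625
0.15 [0.23668571 0.57792537 0.23043519] [-1.68867462  1.56924203 -2.07750077]
```

View pics/a_scene.png

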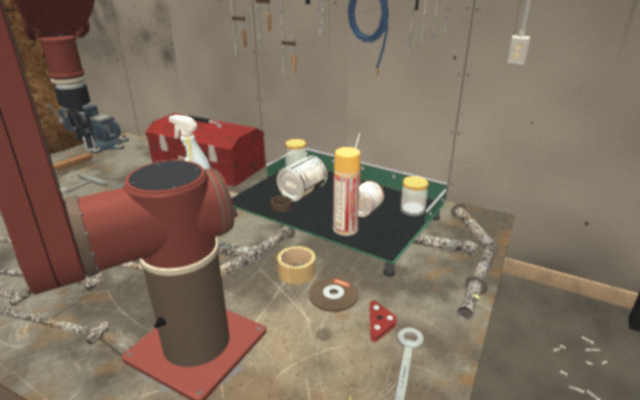

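View pics/a_top.png

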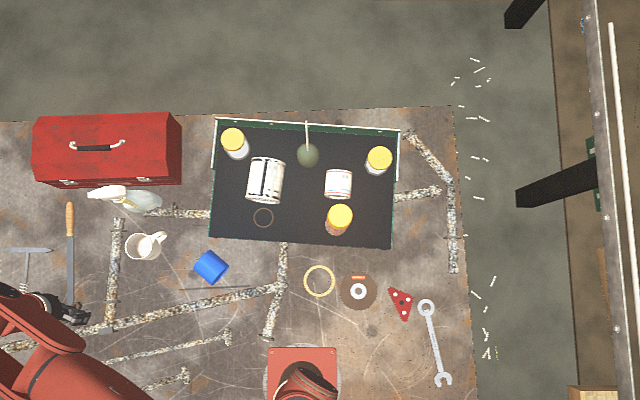

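View pics/a_wrist.png

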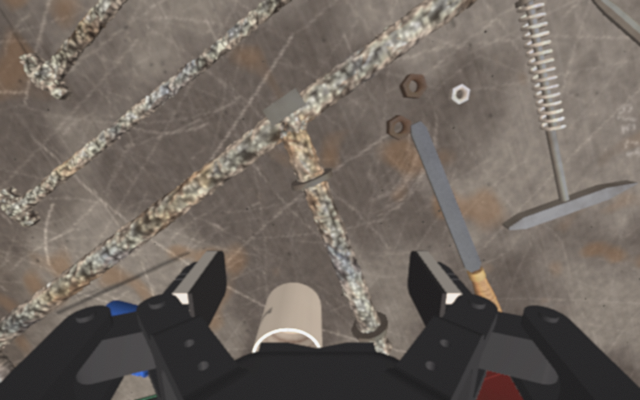

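The scene picture shows the tray with the big black/cream tin (302,178), the small white/red tin (368,197) behind the spray can (346,190), and jars at (295,150) and (414,195). In the top view:

| Thing | Pixel |
|---|---|
| Big tin | (265,180) |
| Small tin | (339,184) |
| Spray can | (339,218) |
| Jars | (234,143) and (379,160) |
| Oil can | (308,155) |
| Pipe ring | (263,217) |

Possible mix-ups:
- **Small tin:** the blue can at (210,267) and the mug at (146,245) are decoys. The white/red tin at (339,184) is the one.
- **Spray can:** the white spray bottle at (125,198) is a decoy. The yellow-capped can at (339,218) is the one.
- **Pipe ring:** the tape roll at (319,281) and the disc at (358,291) are decoys. The brown ring at (263,217) is the one.

```bash
cat > h.py <<'E'
import numpy as np, cv2
def cloud(name,pre="a"):
    c=np.load(f"{pre}_{name}_cal.npz"); d=np.load(f"{pre}_{name}.npy"); K=c["intrinsics"];T=c["world_from_camera"]
    v,u=np.mgrid[:400,:640]
    p=np.stack([(u-K[0,2])/K[0,0]*d,(v-K[1,2])/K[1,1]*d,d],-1)
    return p@T[:3,:3].T+T[:3,3], d
def raypt(name,u,v,z,pre="a"):
    c=np.load(f"{pre}_{name}_cal.npz");K=c["intrinsics"];T=c["world_from_camera"]
    r=T[:3,:3]@np.linalg.solve(K,[u,v,1.]);o=T[:3,3]
    return o+r*(z-o[2])/r[2]
E
python3 - <<'E'
from h import *
im=cv2.imread("pics/a_top.png"); P,d=cloud("top")
crop=im[105:300,190:420]; cv2.imwrite("pics/crop_top.png",cv2.resize(crop,None,fx=3,fy=3,interpolation=cv2.INTER_CUBIC))
# floor mask: dark rubber
hsv=cv2.cvtColor(im,cv2.COLOR_BGR2HSV)
Z=P[...,2]
m=((Z>0.04)&(Z<0.065)&(im.max(2)<75)).astype(np.uint8)
m[:100]=0; m[:,:190]=0;m[:,420:]=0;m[300:]=0
n,l,st,c=cv2.connectedComponentsWithStats(m); k=1+np.argmax(st[1:,4]); print(st[k])
cs,_=cv2.findContours((l==k).astype(np.uint8),0,2); h=max(cs,key=cv2.contourArea)
W=np.array([raypt("top",*q[0],0.052)[:2] for q in h])
r=cv2.minAreaRect(W.astype(np.float32)); print("rect",r, cv2.boxPoints(r).tolist())
print("floor z", np.median(Z[l==k]))
for y,x in [(180,265),(184,339),(218,339),(143,234),(160,379),(155,308),(217,255),(267,210)]: print((x,y),np.round(P[y,x],3))
E
```

```text
[368 144  26  10  40]
rect ((0.7053698897361755, -0.23913061618804932), (0.07736877351999283, 0.026257693767547607), 85.33201599121094) [[0.6891363859176636, -0.27661824226379395], [0.7153069972991943, -0.2787551283836365], [0.7216033935546875, -0.2016429901123047], [0.6954327821731567, -0.19950610399246216]]
floor z 0.05043307619058757
(265, 180) [0.583 0.107 0.146]
(339, 184) [ 0.576 -0.105  0.129]
(339, 218) [ 0.46  -0.097  0.272]
(234, 143) [0.688 0.196 0.16 ]
(379, 160) [ 0.645 -0.22   0.141]
(308, 155) [ 0.661 -0.015  0.134]
(255, 217) [0.489 0.145 0.052]
(210, 267) [0.338 0.27  0.075]
```

View pics/crop_top.png

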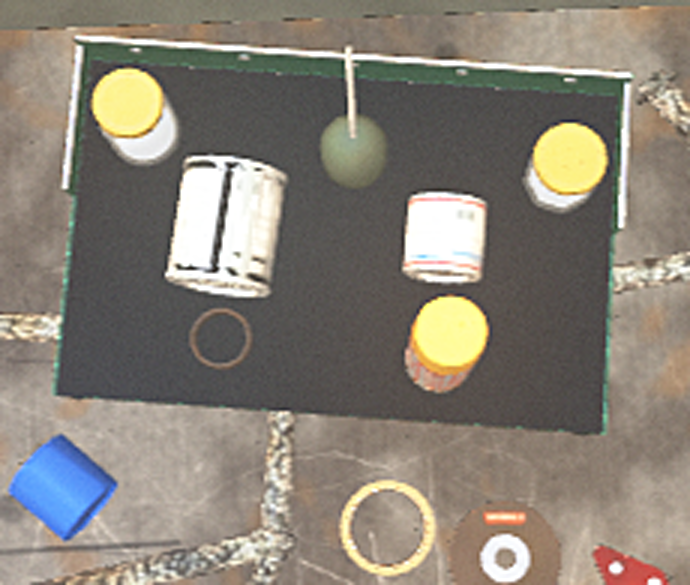

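Run:
```python
from h import *
im=cv2.imread("pics/a_top.png"); P,d=cloud("top"); Z=P[...,2]
# tray front edge
m=((Z>0.04)&(Z<0.30)).astype(np.uint8); m[:100]=0; m[:,:200]=0;m[:,405:]=0;m[255:]=0
m=cv2.morphologyEx(m,cv2.MORPH_OPEN,np.ones((3,3)))
pts=[]
for u in range(215,385,4):
    v=np.where(m[:,u])[0].max(); pts.append(raypt("top",u,v+.5,0.052)[:2])
pts=np.array(pts,np.float32)
vx,vy,x0,y0=cv2.fitLine(pts,cv2.DIST_HUBER,0,.001,.001).ravel(); 
if vy<0: vx,vy=-vx,-vy
yaw=np.arctan2(-vx,vy); 
def edge(sel):
    p=[]
    for v in range(200,232,2):
        u=np.where(m[v])[0]; u=u.min() if sel else u.max()+1; p.append(raypt("top",u,v,0.052)[:2])
    return np.array(p)
ex=np.array([np.cos(yaw),np.sin(yaw)]);ey=np.array([-ex[1],ex[0]])
xf=np.median(pts@ex); yl=np.median(edge(1)@ey); yr=np.median(edge(0)@ey)
print("yaw",yaw,"xf",xf,"yl,yr",yl,yr,yl-yr)
O=ex*(xf+.235)+ey*(yl+yr)/2; print("tray O",O)
np.savez("tray.npz",O=O,yaw=yaw)
def T(p): return np.array([(p-O)@ex,(p-O)@ey]).T
# back edge check
hi=m&(Z>0.105); 
def obj(name,x,y,w,h,z0):
    s=np.zeros_like(m,bool); s[y-h:y+h,x-w:x+w]=1; s&=(Z>z0)
    n,l,st,c=cv2.connectedComponentsWithStats(s.astype(np.uint8)); k=l[y,x]; 
    Q=P[l==k]; return Q
for nm,a in dict(big=(265,180,26,32,.075),small=(339,184,20,25,.07)).items():
    Q=obj(nm,*a); r=cv2.minAreaRect(Q[:,:2].astype(np.float32)); print(nm,len(Q),"zmax",np.percentile(Q[:,2],98),r, "tray",T(np.array(r[0])))
    # ridge line: for slices along axis get z-peak
    ztop=np.percentile(Q[:,2],97)
    R=Q[Q[:,2]>ztop-.012]; c=R[:,:2].mean(0); l=cv2.fitLine(R[:,:2].astype(np.float32),cv2.DIST_L2,0,.001,.001).ravel(); a=np.arctan2(l[1],l[0]); a=(a+np.pi/2)%np.pi-np.pi/2
    print("  ridge ang",a, "rel tray",np.degrees(a-yaw),"c",c,T(c))
for nm,a in dict(tall=(234,140,14,14,.15),short=(380,158,14,14,.133),spray=(340,216,15,15,.262),oil=(308,157,14,16,.11)).items():
    Q=obj(nm,*a); c,rad=cv2.minEnclosingCircle(Q[:,:2].astype(np.float32)); print(nm,len(Q),np.round(c,4),round(rad,4),np.median(Q[:,2]),T(np.array(c)))
# colour-based caps via ray
hsv=cv2.cvtColor(im,cv2.COLOR_BGR2HSV); ym=cv2.inRange(hsv,(18,110,120),(35,255,255))
n,l,st,c=cv2.connectedComponentsWithStats(ym)
for k in range(1,n):
    if st[k,4]>100 and c[k][1]<240:
        ct=(l==k).astype(np.uint8);cs,_=cv2.findContours(ct,0,2);(cx,cy),rr=cv2.minEnclosingCircle(cs[0])
        print("yellow",st[k],c[k],(cx,cy,rr))
for z in (.163,.143,.277): pass
Q=P[(np.hypot(np.arange(640)[None]-263,np.arange(400)[:,None]-217)<14)&(Z>.06)&(Z<.09)]
if len(Q): print("ring",len(Q),cv2.minEnclosingCircle(Q[:,:2].astype(np.float32)))
```

```text
yaw -0.06669231 xf 0.40912598 yl,yr 0.3156765794750109 -0.23973842435511367 0.5554150038301245
tray O [ 0.64522437 -0.00504174]
big 1470 zmax 0.15540452762775478 ((0.4811056852340698, 0.08135652542114258), (0.375534325838089, 0.135154128074646), 15.424057960510254) tray [-0.16951165  0.07526885]
  ridge ang 0.25639892 rel tray 18.51176 c [0.58536947 0.10946922] [-0.06735317  0.11026749]
small 718 zmax 0.1317114710971223 ((0.4678855538368225, -0.09003251791000366), (0.07829169183969498, 0.31036484241485596), 83.55900573730469) tray [-0.17128053 -0.0966202 ]
  ridge ang -0.15853667 rel tray -5.2622943 c [ 0.58224858 -0.10299316] [-0.05630801 -0.10193054]
tall 439 [0.5237 0.0933] 0.2418 0.16133600878081 [-0.12778614  0.08999792]
short 462 [ 0.5013 -0.1349] 0.2094 0.14165534395638446 [-0.13492361 -0.13914925]
spray 469 [ 0.4675 -0.0986] 0.0313 0.27494289913704506 [-0.17105289 -0.10516845]
oil 281 [ 0.5107 -0.0198] 0.1932 0.1260649634343165 [-0.13328636 -0.02366887]
yellow [368 146  25  24 409] [379.72371638 157.81418093] (379.7865295410156, 157.46629333496094, 12.309491157531738)
yellow [328 204  24  25 122] [337.70491803 219.09016393] (339.0833435058594, 215.9166717529297, 12.923483848571777)
ring 104 ((0.485641747713089, 0.11938923597335815), 0.030394913628697395)
```

Run:
```python
from h import *
im=cv2.imread("pics/a_top.png"); P,d=cloud("top"); Z=P[...,2].copy(); Z[d==0]=0
t=np.load("tray.npz");O=t["O"];yaw=float(t["yaw"]);ex=np.array([np.cos(yaw),np.sin(yaw)]);ey=np.array([-ex[1],ex[0]])
def T(p): p=np.asarray(p);return np.array([(p-O)@ex,(p-O)@ey]).T
def obj(x,y,w,h,z0,z1=.3):
    s=np.zeros(Z.shape,bool); s[y-h:y+h,x-w:x+w]=1; s&=(Z>z0)&(Z<z1)
    n,l,st,c=cv2.connectedComponentsWithStats(s.astype(np.uint8)); k=l[y,x]; 
    return P[l==k]
for nm,a in dict(big=(265,180,26,32,.1),small=(339,184,20,25,.09)).items():
    Q=obj(*a); q=T(Q[:,:2]); r=cv2.minAreaRect(q.astype(np.float32)); print(nm,len(Q),"zmax",np.percentile(Q[:,2],98),"rect tray",r)
    ztop=np.percentile(Q[:,2],97); R=q[Q[:,2]>ztop-.008]; 
    l=cv2.fitLine(R.astype(np.float32),cv2.DIST_HUBER,0,.001,.001).ravel(); print("  ridge deg",np.degrees(np.arctan(l[1]/l[0])),R.mean(0), R.min(0),R.max(0), "world",O+r[0][0]*ex+r[0][1]*ey)
for nm,a in dict(tall=(234,140,14,14,.15),short=(380,158,14,14,.133),spray=(340,216,15,15,.262),oil=(308,157,14,16,.11)).items():
    Q=obj(*a); c,rad=cv2.minEnclosingCircle(Q[:,:2].astype(np.float32)); print(nm,len(Q),np.round(c,4),round(rad,4),np.median(Q[:,2]),T(np.array(c)),"mean",Q[:,:2].mean(0))
# scene view cross-check of tins and spray
P2,d2=cloud("scene"); Z2=P2[...,2]; q=T(P2[...,:2].reshape(-1,2)).reshape(400,640,2)
for nm,(x0,x1,y0,y1,z0,z1) in dict(big=(-.14,.03,.02,.17,.07,.165),small=(-.12,0,-.16,-.05,.07,.14),spray=(-.23,-.11,-.16,-.05,.24,.285)).items():
    s=(q[...,0]>x0)&(q[...,0]<x1)&(q[...,1]>y0)&(q[...,1]<y1)&(Z2>z0)&(Z2<z1)&(d2>0)
    print("scene",nm,s.sum(),np.percentile(q[s],[2,98],axis=0).round(3).tolist(),np.percentile(Z2[s],98))
```

```text
big 1411 zmax 0.15498627923322306 rect tray ((-0.06217694655060768, 0.11301885545253754), (0.09996119141578674, 0.11986447125673294), 86.76807403564453)
  ridge deg -3.2157547 [-0.06226332  0.11350092] [-0.12219113  0.08061793] [-0.00231068  0.14604347] world [0.59071755 0.11186951]
small 681 zmax 0.13155658195082864 rect tray ((-0.05573388189077377, -0.10169975459575653), (0.07698796689510345, 0.07650470733642578), 89.83717346191406)
  ridge deg -0.39044818 [-0.05643953 -0.10119028] [-0.0937149 -0.1261283] [-0.01752372 -0.07704316] world [ 0.58283682 -0.10280114]
tall 437 [0.6994 0.2032] 0.0346 0.16132366373216311 [0.04016634 0.21134343] mean [0.69917486 0.20229594]
short 461 [ 0.6526 -0.2212] 0.0355 0.14164878039295137 [ 0.02173741 -0.21519447] mean [ 0.6516142  -0.22073343]
spray 469 [ 0.4675 -0.0986] 0.0313 0.27494289913704506 [-0.1710529  -0.10516845] mean [ 0.4665019  -0.09797491]
oil 280 [ 0.6748 -0.0126] 0.0298 0.12600419402946006 [ 0.03005878 -0.00552386] mean [ 0.67198937 -0.01242028]
scene big 1443 [[-0.124, 0.057], [-0.008, 0.154]] 0.15347539694365878
scene small 611 [[-0.094, -0.144], [-0.019, -0.092]] 0.12982907330910218
scene spray 518 [[-0.204, -0.14], [-0.152, -0.086]] 0.277995525836513
```

Run:
```python
from h import *
im=cv2.imread("pics/a_scene.png")
cv2.imwrite("pics/crop_scene.png",cv2.resize(im[125:280,220:460],None,fx=3,fy=3,interpolation=cv2.INTER_CUBIC))
P,d=cloud("scene")
hsv=cv2.cvtColor(im,cv2.COLOR_BGR2HSV); ym=cv2.inRange(hsv,(18,110,120),(35,255,255))
n,l,st,c=cv2.connectedComponentsWithStats(ym)
for k in range(1,n):
    if st[k,4]>40:
        Q=P[l==k]; zt=np.percentile(Q[:,2],95); R=Q[Q[:,2]>zt-.006]
        print(st[k],zt,len(R),np.percentile(R[:,:2],[3,97],axis=0).round(3).tolist(),np.round(cv2.minEnclosingCircle(R[:,:2].astype(np.float32))[0],3))
print(raypt("scene",347,152.5,.277))
```

```text
[286 140  20   9 158] 0.16445039401238837 143 [[0.668, 0.167], [0.727, 0.226]] [0.697 0.199]
[334 147  27  27 540] 0.2766436356158884 136 [[0.437, -0.132], [0.49, -0.077]] [ 0.015 -0.311]
[403 177  25  13 262] 0.14487818193298635 237 [[0.617, -0.258], [0.676, -0.195]] [ 0.113 -0.378]
[278 263  36  20 483] 0.045426516043780035 93 [[0.252, -0.098], [0.3, -0.036]] [-0.093 -0.292]
[ 0.45843703 -0.10554941  0.277     ]
```

View pics/crop_scene.png

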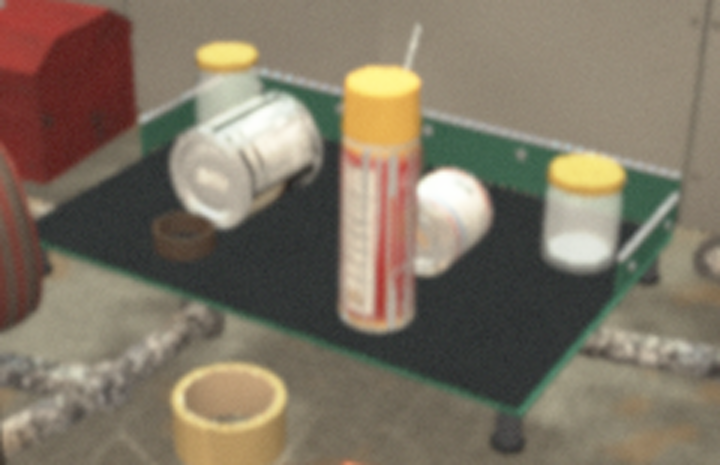

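```bash
cat >> h.py <<'E'
from math import pi
t=np.load("tray.npz");O=t["O"];YAW=float(t["yaw"]);EX=np.array([np.cos(YAW),np.sin(YAW)]);EY=np.array([-EX[1],EX[0]])
def T2(p): p=np.asarray(p);return np.array([(p-O)@EX,(p-O)@EY]).T
def W2(x,y,z): return [*(O+x*EX+y*EY),z]
def snap(n,pre):
    from plant import get_image,get_calibration
    c=get_calibration(n); im,d=get_image(n); cv2.imwrite(f"pics/{pre}_{n}.png",im[:,:,::-1]); np.save(f"{pre}_{n}.npy",d); np.savez(f"{pre}_{n}_cal.npz",**c)
E
python3 - <<'E'
from h import *
from plant import *
o=observe(); p=o["eef_pos"]
move_l([p[0]+.02,p[1],.33],feed=.25)
movep([.466,-.101,.34],[0,pi/2,YAW])
gripper_to(.085)
snap("wrist","b")
o=observe();print(o["time_s"],o["q"],o["eef_pos"],o["opening"],o["ft_force"])
P,d=cloud("wrist","b"); im=cv2.imread("pics/b_wrist.png");hsv=cv2.cvtColor(im,cv2.COLOR_BGR2HSV)
m=(cv2.inRange(hsv,(18,110,100),(35,255,255))>0)&(P[...,2]>.268)&(P[...,2]<.285)&(d>0)
Q=P[m];print(m.sum(),Q.mean(0),cv2.minEnclosingCircle(Q[:,:2].astype(np.float32)))
E
```

```text
3.4833 [-3.78306428e-01 -1.91350938e-01  1.74192647e+00 -4.10275051e-06
  1.59110123e+00 -1.88306726e+00] [ 0.46611236 -0.1006774   0.33997245] 0.08488637000009815 [-0.26450146  0.23844319 -0.27641875]
627 [ 0.45715372 -0.09997864  0.27370465] ((0.468043714761734, -0.09965817630290985), 0.0306469164788723)
```

View pics/b_wrist.png

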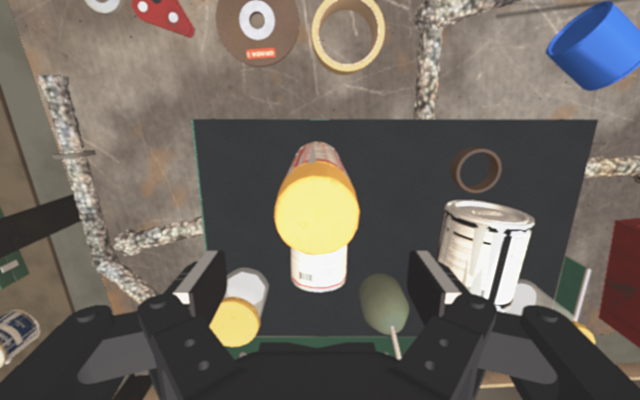

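Run:
```python
from h import *
from plant import *
x,y=.4675,-.1000
print(move_l([x,y,.232],feed=.12,max_force=8))
gripper_to(.05,f_grip=35)
o=observe();print(o["time_s"],o["eef_pos"],o["opening"],o["ft_force"])
np.save("grasp.npy",o["eef_pos"])
if .055<o["opening"]<.07:
    move_l([x,y,.262],feed=.1)
    t=W2(-.165,-.222,.262); move_l(t,feed=.15)
    print(move_l([t[0],t[1],.2325],feed=.06,max_force=6), observe()["eef_pos"])
    o=observe();print(o["opening"],o["ft_force"])
    gripper_to(.085); hold(.2)
    p=observe()["eef_pos"];move_l([p[0],p[1],.33],feed=.15)
snap("wrist","c"); snap("top","c")
print(observe()["time_s"])
```

```text
False
4.8833 [ 0.46824161 -0.10043177  0.23339618] 0.060024458646642784 [-0.09385058 -0.25111253  5.81349698]
True [ 0.46537872 -0.2151837   0.23325718]
0.060440338942061245 [ 0.34219556 -1.56309549  3.48054872]
8.2
```

View pics/c_wrist.png

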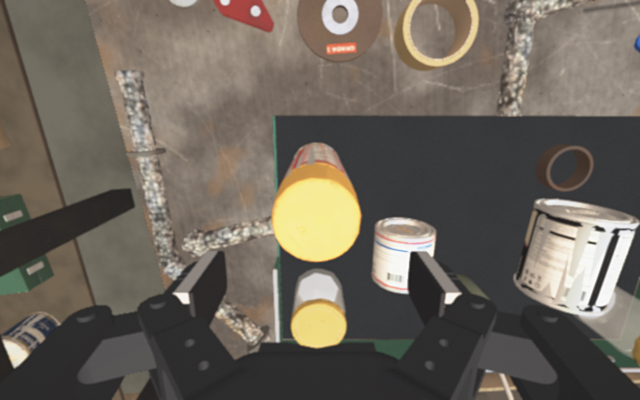

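View pics/c_top.png

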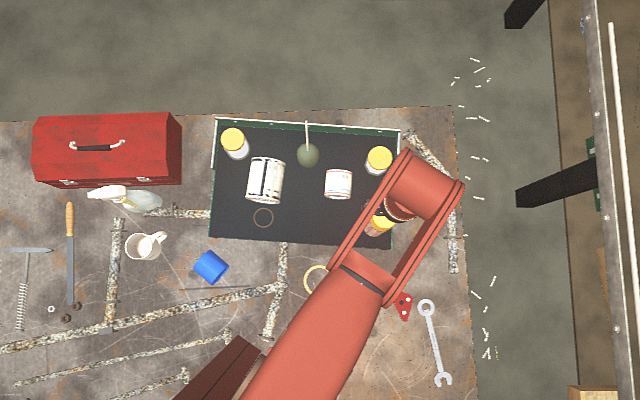

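The spray can stands upright at its temporary place: wrist pixel (317,212), top pixel (382,222). The small tin's lid is now free. Next I'll tip the small tin.

```bash
cat >> h.py <<'E'
def tip(xb,y0,ang,L,h,phis,feed=.07,off=.011):
    """xb: pivot (base bottom rim) in tray x on axis; y0 there; ang: axis direction rel tray x (rad)"""
    from plant import move_l,observe
    u=np.array([np.cos(ang),np.sin(ang)])
    for ph in np.radians(phis):
        s=-L*np.cos(ph)+h*np.sin(ph)-off; z=.052+L*np.sin(ph)+h*np.cos(ph)
        q=np.array([xb,y0])+s*u
        move_l(W2(q[0],q[1],float(z)),feed=feed)
        o=observe(); print(round(float(np.degrees(ph))),np.round(o["ft_force"],2),round(o["time_s"],2))
E
python3 - <<'E'
from h import *
from plant import *
gripper_to(0.0)
y=-.1015; xb=-.018; L=.075;h=.069
movep(W2(-.128,y,.30),[0,pi/2,YAW])
move_l(W2(-.128,y,.052+h),feed=.15)
print(observe()["opening"],observe()["ft_force"])
tip(xb,y,-.005,L,h,[0,8,16,24])
snap("top","d");snap("wrist","d")
E
```

```text
8.256408799990174e-05 [-0.21817582  0.19389214 -0.30606966]
0 [0.59 0.33 0.01] 11.38
8 [-2.11 -0.53  0.92] 11.73
16 [-2.12  0.05  1.32] 12.08
24 [-1.53  0.09  2.92] 12.43
```

View pics/d_wrist.png

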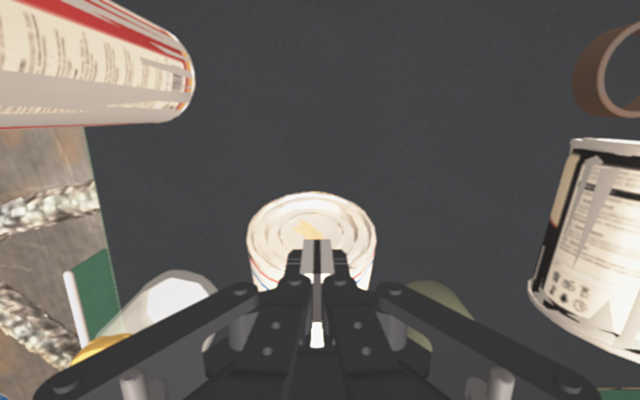

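View pics/d_top.png

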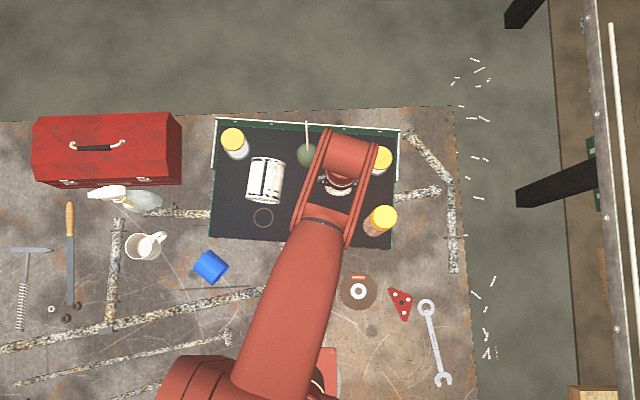

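The small tin is tipping: its lid is centred on the fingers at wrist (312,230), and the forces fit. I'll carry on.

Run:
```python
from h import *
from plant import *
y=-.1015; xb=-.018; L=.075;h=.069
tip(xb,y,-.005,L,h,[32,40,46,52,58],feed=.06)
hold(.3)
snap("wrist","e"); print(observe()["eef_pos"])
```

```text
32 [-0.66  0.15  1.74] 12.92
40 [-1.12  0.06  0.96] 13.3
46 [-0.8  -0.83 -0.73] 13.62
52 [ 0.55  0.27 -0.78] 13.95
58 [0.12 0.4  0.46] 14.28
[ 0.6281782  -0.10567489  0.15222892]
```

View pics/e_wrist.png

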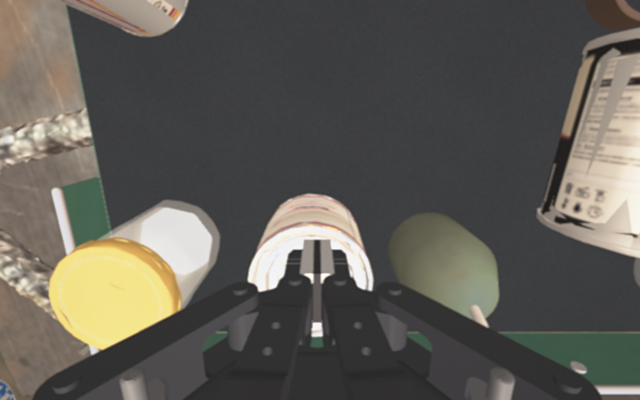

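The small tin dropped upright, with its lid at wrist (310,265) and its side facing the camera. I'll back off, check it, and look at the big tin.

Run:
```python
from h import *
from plant import *
p=observe()["eef_pos"]; q=T2(p[:2])
move_l(W2(q[0]-.06,q[1],.20),feed=.15)
move_l(W2(q[0]-.1,q[1],.33),feed=.25)
movep(W2(-.14,.03,.36),[0,pi/2,YAW])
snap("wrist","f")
print(observe()["time_s"])
P,d=cloud("wrist","f"); q=T2(P[...,:2].reshape(-1,2)).reshape(400,640,2);Z=P[...,2]
s=(d>0)&(q[...,0]>-.1)&(q[...,0]<.1)&(q[...,1]<-.05)&(q[...,1]>-.16)&(Z>.115)&(Z<.15)
Q=np.c_[q[s],Z[s]]; print("small lid",s.sum(),Q.min(0),Q.max(0)); A=np.c_[Q[:,:2],np.ones(len(Q))]; print(np.linalg.lstsq(A,Q[:,2],rcond=None)[0])
s=(d>0)&(q[...,0]>-.16)&(q[...,0]<.03)&(q[...,1]>.05)&(q[...,1]<.175)&(Z>.105)&(Z<.16)
Q=q[s].astype(np.float32); print("big",s.sum(),cv2.minAreaRect(Q), np.percentile(Z[s],98))
R=q[s&(Z>np.percentile(Z[s],97)-.008)].astype(np.float32); l=cv2.fitLine(R,cv2.DIST_HUBER,0,.001,.001).ravel(); print(np.degrees(np.arctan(l[1]/l[0])),R.mean(0),R.min(0),R.max(0))
```

```text
16.6333
small lid 1457 [-0.01720406 -0.14284637  0.11503705] [ 0.04214284 -0.06664964  0.12949577]
[-0.00845611 -0.03521581  0.12039599]
big 6591 ((-0.060897346585989, 0.11068116873502731), (0.09941251575946808, 0.11967480927705765), 86.52582550048828) 0.15363561014932522
-4.294986 [-0.06355307  0.11016071] [-0.12082429  0.07967856] [-0.00060114  0.14248691]
```

View pics/f_wrist.png

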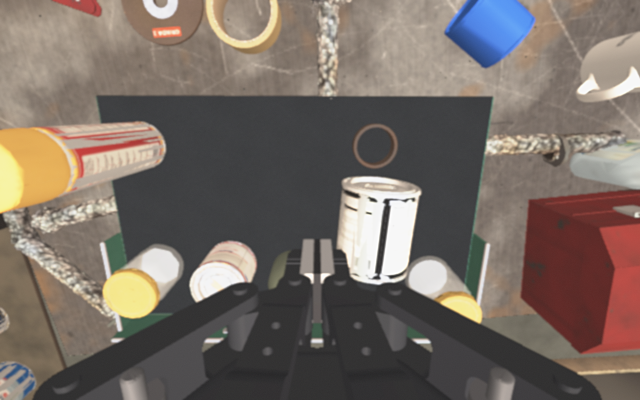

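The small tin stands upright: its lid is at (215,285), at z about 0.127 and level. The big tin's axis is -3.5° from tray x, with its centre at tray (-0.0615, 0.112). I'll tip it now.

Run:
```python
from h import *
from plant import *
ang=-.061; xb=-.0015; y0=.112+ang*.06; L=.119; h=.092
yl=y0-ang*.15
xs=xb-.119-.035; yl=y0+ang*(xs-xb)
movep(W2(xs,yl,.30),[0,pi/2,YAW+ang])
move_l(W2(xs,yl,.052+h),feed=.15)
tip(xb,y0,ang,L,h,[0,7,14,21])
snap("wrist","g")
```

```text
0 [-0.23  0.47  0.2 ] 18.83
7 [-3.79  0.39 -0.74] 19.24
14 [-3.03  1.92 -0.95] 19.65
21 [-4.    0.85  1.61] 20.06
```

View pics/g_wrist.png

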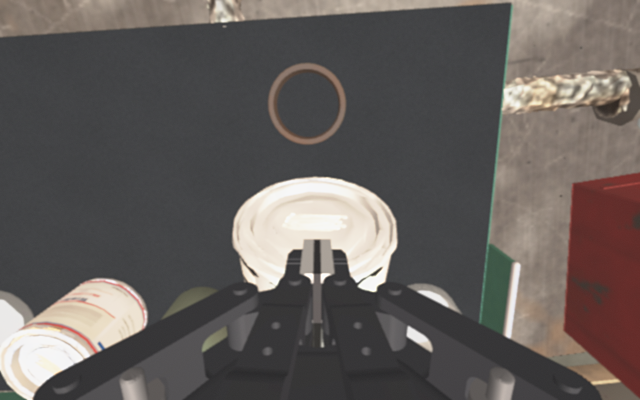

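The big tin is tipping as planned, with its lid centred at (315,225). I'll continue, slower near the balance point.

Run:
```python
from h import *
from plant import *
ang=-.061; xb=-.0015; y0=.112+ang*.06; L=.119; h=.092
tip(xb,y0,ang,L,h,[28,35,42],feed=.06)
tip(xb,y0,ang,L,h,[46,49,52,55,60],feed=.04)
hold(.4)
snap("wrist","i")
```

```text
28 [-2.5   0.39  4.23] 20.57
35 [-2.19  0.77  3.2 ] 21.02
42 [-2.44  0.3   2.74] 21.48
46 [-0.72  0.21  1.67] 21.89
49 [ 1.05 -0.25 -0.39] 22.24
52 [ 0.03  0.21 -0.81] 22.59
55 [ 0.54 -0.14 -0.87] 22.94
60 [-0.51  0.61 -0.08] 23.42
```

View pics/i_wrist.png

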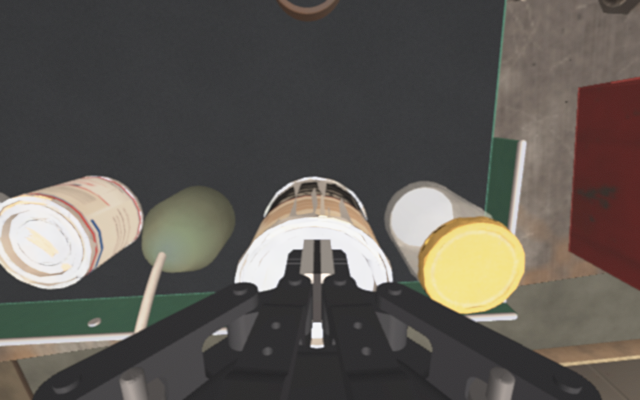

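The big tin stands upright between the tall jar and the oil can, with its lid at (315,260). Next I'll put the spray can back.

Run:
```python
from h import *
from plant import *
p=observe()["eef_pos"]; q=T2(p[:2])
move_l(W2(q[0]-.06,q[1]+.004,.23),feed=.15)
move_l(W2(q[0]-.12,q[1]+.008,.35),feed=.25)
movep([.4654,-.2152,.35],[0,pi/2,YAW])
gripper_to(.085)
snap("wrist","j")
P,d=cloud("wrist","j"); im=cv2.imread("pics/j_wrist.png");hsv=cv2.cvtColor(im,cv2.COLOR_BGR2HSV)
m=(cv2.inRange(hsv,(18,110,100),(35,255,255))>0)&(P[...,2]>.268)&(P[...,2]<.285)&(d>0)
Q=P[m];print(m.sum(),Q.mean(0),cv2.minEnclosingCircle(Q[:,:2].astype(np.float32)),observe()["time_s"],observe()["eef_pos"])
```

```text
568 [ 0.45737278 -0.21435677  0.27344961] ((0.46560728549957275, -0.21386688947677612), 0.030913062393665314) 27.2667 [ 0.4653625  -0.21523615  0.3499924 ]
```

View pics/j_wrist.png

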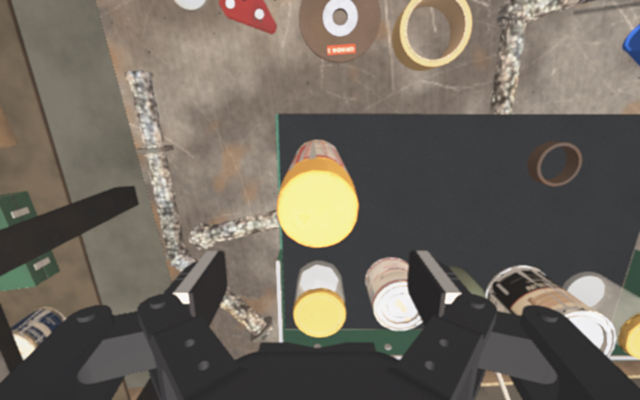

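The can still stands at wrist (318,205), at world (0.4656, -0.214), and both tins are upright. I'll grip it and return it.

Run:
```python
from h import *
from plant import *
g=np.load("grasp.npy")
x,y=.4656,-.2150
print(move_l([x,y,.232],feed=.12,max_force=8))
gripper_to(.05,f_grip=35)
o=observe();print(o["eef_pos"],o["opening"])
if .055<o["opening"]<.07:
    move_l([x,y,.262],feed=.1)
    move_l([.4675,-.1,.262],feed=.12)
    print(move_l([.4675,-.1,.2325],feed=.06,max_force=6), observe()["eef_pos"])
    hold(.2); gripper_to(.085); hold(.2)
    move_l([.4675,-.1,.33],feed=.15)
    p=W2(-.14,.03,.40); movep([.40,.05,.40],[0,pi/2,YAW])
snap("wrist","k"); snap("scene","k"); print(observe()["time_s"])
```

```text
False
[ 0.4663768  -0.21532233  0.2333698 ] 0.06063928528738929
True [ 0.46679299 -0.09977279  0.23329534]
33.2083
```

View pics/k_wrist.png

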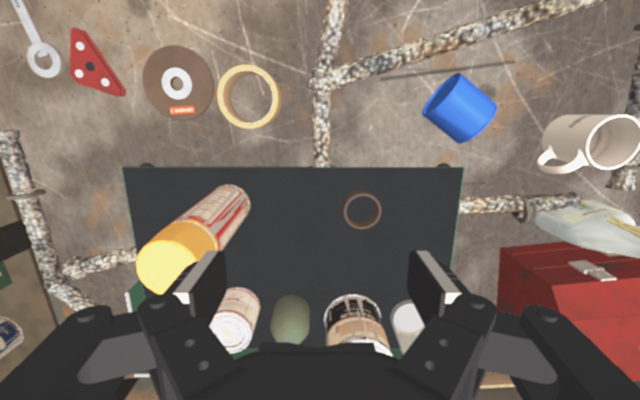

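View pics/k_scene.png

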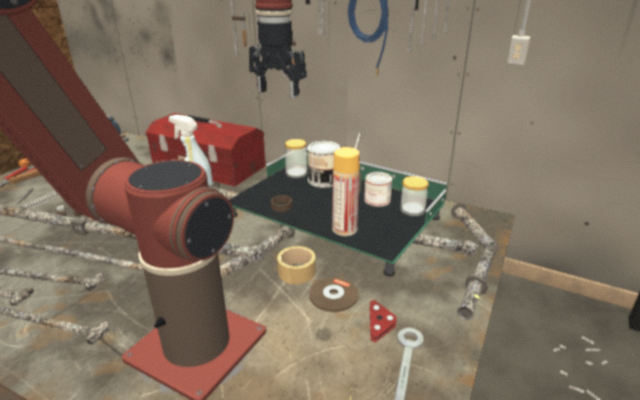

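All pieces are upright in the scene picture: tins at (322,165) and (378,188), spray can at (346,190) as before. I'll move the arm clear and do one check from the top.

Run:
```python
from h import *
from plant import *
movep([.237,.45,.40],[0,pi/2,-.389]); hold(.3)
snap("top","l"); print(observe()["time_s"])
P,d=cloud("top","l"); Z=P[...,2];q=T2(P[...,:2].reshape(-1,2)).reshape(400,640,2)
for nm,(cx,cy,z0,z1) in dict(big=(.05,.107,.155,.185),small=(.02,-.103,.115,.14),tall=(.04,.211,.15,.175),short=(.022,-.215,.133,.155),spray=(-.171,-.105,.262,.29),oil=(.03,-.005,.11,.145),ring=(-.15,.115,.062,.09)).items():
    s=(d>0)&(np.hypot(q[...,0]-cx,q[...,1]-cy)<.062)&(Z>z0)&(Z<z1)
    n,l,st,_=cv2.connectedComponentsWithStats(s.astype(np.uint8)); s=l==1+np.argmax(st[1:,4])
    Q=q[s].astype(np.float32); A=np.c_[Q,np.ones(len(Q))]; c,r=cv2.minEnclosingCircle(Q)
    print(nm,len(Q),np.round(c,3),round(r,3),"z",round(float(np.median(Z[s])),3),"slope",np.linalg.lstsq(A,Z[s],rcond=None)[0][:2].round(3))
print("ring before",T2([.4856,.1194]))
im=cv2.imread("pics/l_top.png");cv2.imwrite("pics/l_crop.png",cv2.resize(im[105:300,190:420],None,fx=3,fy=3))
```

```text
35.15
big 987 [0.047 0.106] 0.052 z 0.166 slope [-0.001  0.004]
small 544 [ 0.02  -0.102] 0.039 z 0.124 slope [ 0.002 -0.003]
tall 439 [0.041 0.211] 0.034 z 0.161 slope [0.003 0.01 ]
short 459 [ 0.022 -0.215] 0.036 z 0.141 slope [ 0.007 -0.016]
spray 466 [-0.173 -0.104] 0.031 z 0.275 slope [ 0.022 -0.016]
oil 271 [ 0.027 -0.006] 0.031 z 0.125 slope [ 0.134 -0.001]
ring 100 [-0.167  0.113] 0.03 z 0.072 slope [-0.008  0.014]
ring before [-0.16756266  0.11352727]
```

View pics/l_crop.png

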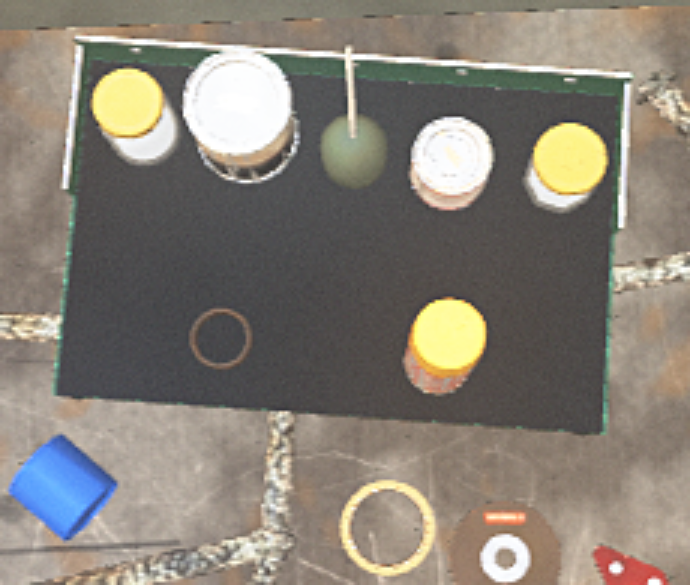

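The crop shows both tins lid up in their gaps, at (238,103) and (452,157), with the other items unmoved. I'm handing in.

```bash
python3 -c "
from plant import *
job_done()"
```

```text
the job is handed in; nothing more can be done
```

The job is handed in: both paint tins stand lid up in their gaps, and the spray can is back on its spot. I gripped the spray can by its cap and set it 115 mm aside. Then I tipped each tin up with the shut fingertips following the arc of its lid, and stood the can back. The robot's clock was at about 35 s of the 67 s allowed.

The last top-view check, before handing in, showed:
- **Big tin:** at tray (47, 106) mm with its lid level.
- **Small tin:** at tray (20, -102) mm with its lid level.
- **Spray can:** upright, about 2 mm from where it stood.
- **Jars, oil can and pipe ring:** within about 3 mm of their first measured positions.
- **Robot:** the arm was clear of everything.

No check failed. Two readings looked odd but were not real problems:
- **Spray can position:** the scene camera first placed it about 6 mm away from the top camera. The wrist view agreed with the top camera to about 1 mm.
- **Oil can top:** it reads as sloping by 0.13. I put that down to its domed top and spout, and its measured position and its look in the picture were unchanged.

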